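# Clear the pill bottle and open the child-safe cabinet past its hidden catch

### The job

Pick up the glass pill bottle that stands in the way of the cabinet door and stand it upright, near the middle, on the cork coaster. Then reach down through the gap at the top of the ajar door, press the orange safety catch down and, while it is pressed, swing the door open by at least 65 degrees, without forcing the catch; let go so that the catch springs back up and the door stays open. Do not knock the bottle over or disturb the other things on the shelf.

Things in the scene. Friction and masses are not known exactly. Their poses are not given: they have to be found in the camera images.
- cabinet: white cabinet fixed on the shelf, 160 mm deep (its x), 250 mm wide (its y), 220 mm high. Origin: centre of its underside. Its front face, at x = -80 mm in its frame, looks to its -x (to the robot). Its door is 250 mm wide and 16 mm thick, top flush with the cabinet's (z = 220 mm), underside 8 mm above the shelf, with a brass knob 24 mm deep on the outside 108 mm above the shelf
- cab_door (a joint): angle of the door about its upright hinge, rad: 0 shut, grows as the free edge swings out towards the robot (counter-clockwise from above), stops at 1.9. Starts ajar at 0.26 to 0.30; the catch blocks it at about 0.31 unless pressed. At angle 0 the door's axes are the cabinet's. Light friction (under 1 N at the edge); stays where left
- door_hinge (a point): top of the door's hinge axis, at the cabinet's right front edge seen from the robot (x = -80, y = -125, z = 220 mm in the cabinet's frame). The door's inner face contains the hinge axis. The point turns with the door: its y axis runs along the door to the free edge, its x axis points from the inner face into the cabinet
- door_edge (a point): middle of the thickness of the door's top corner at its free edge, z = 220 mm, 250 mm from the hinge
- catch_pad (a point): centre of the top of the orange press pad of the catch, 32 mm (across the gap) x 30 mm, on the inside of the door: 175 mm from the hinge along the door, 26 mm in from its inner face, z = 201 mm when up (19 mm below the door's top). Axes as the door's. The gap from door to cabinet front is 46 to 56 mm there. A 14 mm wide arm runs from the door under the pad to a hook behind the cabinet's front rim
- catch (a joint): how far the catch is pressed straight down, m: 0 up, 0.014 fully down. A spring pushes it up: about 4 N to start, 8 N fully down. From 0.008 the hook clears the rim; once the door has passed 0.45 rad the hook is out and the catch need not be held.
- bottle: green glass pill bottle shaped like a salt shaker, with a steel cap: 80 mm high, 46 mm across the foot, 38 mm across from 35 mm up to the top, about 0.11 kg. Origin: centre of its underside. It stands upright about 160 mm in front of the cabinet, in the door's swing.
- coaster: round cork coaster fixed on the shelf, 96 mm across, 6 mm thick. Origin: centre of its underside.
- key_fob: red plastic key fob lying flat, 55 x 34 x 10 mm, to be left alone
- coin_roll: copper coin roll lying down, 60 mm long, 26 mm across, to be left alone
- ring_box: walnut ring box, 60 x 60 mm, 49 mm high, to be left alone
- key_bowl: blue ceramic bowl, 140 mm across, 45 mm high, to be left alone
- cream_jar: small jar, 44 mm across, 100 mm high, to be left alone
There are look-alikes about, which are no part of the job. Leave any purple or red look-alike of the bottle alone.

How it is judged (in metres and radians):
On the way, in this order (a step that is already met when the one before it is completed fails the run):
1. the bottle stands upright on the coaster, let go (horizontal distance between bottle and coaster below 0.03 m and z of bottle in the frame of coaster between 0.003 and 0.01 m and angle between bottle's own z axis and vertical below 0.15 rad and contact force between the fingers and bottle below 0.1 N), for 0.2 s.
2. the catch is pressed clear of the rim while the door is still only ajar (value of joint catch above 0.0075 m and value of joint cab_door below 0.36 rad), for 0.05 s.
3. the door is swung open by 65 degrees (value of joint cab_door above 1.12 rad), for 0.2 s.
At the end, for the whole second after the job is handed in: The door stands still, open by at least 1.12 rad (about 64 degrees); the catch is back up (within 3 mm); the bottle stands upright and still on the coaster, within 30 mm of its centre (value of joint cab_door above 1.12 rad and velocity of joint cab_door between -0.05 and 0.05 rad/s and value of joint catch below 0.003 m and horizontal distance between bottle and coaster below 0.03 m and z of bottle in the frame of coaster between 0.003 and 0.01 m and angle between bottle's own z axis and vertical below 0.15 rad and linear speed of bottle below 0.02 m/s); the robot touches nothing.
It fails at once if the bottle is tipped over (angle between bottle's own z axis and vertical above 0.7 rad).
It fails at once if the catch is forced: its hook pulled against the rim with more than 50 N (contact force between catch_hook and catch_strike above 50 N).
It fails at once if another thing on the shelf is moved by more than 30 mm (distance of any of key_fob, coin_roll, ring_box, key_bowl, cream_jar from where it was at the start of the episode above 0.03 m).
It also fails if it takes over 54 s, if anything falls off the work surface, if the arm or the gripper's body presses on something with over 40 N, if the wrist force passes 120 N, or if a joint passes its speed limit or range.

### The arm

A 6-joint arm with a two-finger parallel gripper is mounted at the origin on the work surface. World frame = base frame: x ahead of the robot, y to its left, z up, the work surface at z = 0. Lengths are in m, angles in degrees, forces in N, time in s.
With the tool pointing down it reaches from about 0.325 to 0.9 m from the base axis. Payload 6.1 kg.
Tool frame: the origin (TCP) lies between the finger pads; the fingertips stand arm.tip_extent ahead of it and the grasp point (between the pads) lies 2 mm behind it (arm.tip_extent is the distance from the TCP to the fingertips, in m); z points along the fingers, y is the line along which they close (so a half turn about z gives the same grasp; the last joint's range is limited). The gripper opens to 85 mm and grips with 20 to 120 N. Pads are 22 mm wide; open, the fingers measure 114 mm over their backs; the gripper's body (76 mm by 85 mm) begins 54 mm behind the grasp point. The pads swing forward as they close: fully open they stand 13 mm farther back than shut.
Start: joints at [67.546, 12.628, 87.462, -0, 79.91, -7.225], TCP at [0.164, 0.603, 0.248] pointing down, gripper open.
Joint ranges: [-170.65, 170.65], [-52.31, 119.04], [5.05, 147.46], [-71.25, 251.25], [11.57, 151.72], [-153.62, 153.62]. Speed limits (degrees/s): [147.25, 147.25, 172.46, 180, 180, 180].

### API

Orientations are given as a 3x3 rotation matrix whose columns are the frame's x, y, z axes.
In Python, from rig import arm gives the robot as it stands.
- The arm moves only by the tool send_rows, never from a script. Its arguments are lists of equal length, an entry for each row: "jaw": the closure, from -1 (fully open) to 1 (shut), so that 0 is half open; "dp": the shift along the world's x, y, z in m, a list of three; "twist": the turn, a rotation vector about the world's x, y, z in rad, a list of three. In form: {"jaw": [jaw, ...], "dp": [[x, y, z], ...], "twist": [[rx, ry, rz], ...]}. A call has exactly 8 rows; each row is the pose to reach, as a shift and turn from the pose commanded when the call began; what a row does not reach only later rows make up. A row lasts 1/8 s, in which the tool goes at most 62.5 mm and 10.7 degrees, less where a joint would pass 70% of its speed; a pose out of reach is approached as far as the arm can. A call with a gripper value outside its range is refused whole. The fingers move at their own pace and stop on an object; "grip_force" is the grip in N (left out, the last holds). Time passes only in rows, so rows that repeat a pose let the fingers close, or fill a call up. It gives the time, the measured TCP pose, the force, the opening and the grip force at its end, in the units of the state.
- arm.get_obs(): the state, without advancing time (a new reading comes with each control period).
- arm.grab_frame(name): name is "side" or "top" or "wrist"; returns a dict with "frame" (480x640x3 uint8, blue, green, red), "z_map" (480x640 float32, m along the optical axis (not along the pixel's ray), 0 where there is no reading), "fx", "fy", "cx", "cy" (pixels), "R" (3x3) and "t" (3): a world point X has camera coordinates R X + t. Camera axes: x right, y down, z forward; pixel columns grow to the right and rows downward; lengths in m; the calibration is good to about 2 mm. A picture is of the moment at which its call begins.
- arm.close_job(): hands the job in; it is judged then, once.
Trained networks look in a picture, given as the dict that the camera call returned (one of the last four; its "shot" number tells which), for a name from the list of things; names that differ only in an ending like _2 or _b are one class to them, and where a whole thing is asked for, a point or a joint stands for the part that bears it (a point fixed in the world has none). Each returns a list of dicts, best first, with "confidence" (0 to 1); they miss things now and then, are a little off and sometimes report something else, mostly with a low value. They report only what shows in the picture. A call takes as long as a camera call. They do not tell look-alikes from the thing itself.
- arm.silhouettes(picture, thing): "region" (480x640 bool, what is visible of it) and "box" ([left, top, right, bottom] in pixels, round what is visible of it).
- arm.place_of(picture, thing): "point" ([column, row] in pixels: a listed point, or the origin of a listed thing).
The state is a dict: "clock": time; "joint_positions": joint angles; "qd": joint speeds; "effort": joint torques, N m; "tool_pos": TCP position; "tool_rot": TCP orientation; "ft_force": force on the tool from outside, world axes, zero at the start; "moment": the same for the moment, N m; "finger_gap": opening from 0.0 (shut) to 1.0 (fully open); "gripper_force": force on a finger pad.
Only numpy, scipy, OpenCV 4.12 (cv2) and the standard library are available. Lean on these libraries where they do the work, as an engineer would, in place of code of your own. Each camera call takes 0.05 s, during which the arm holds its last target. There are 200 camera calls.

## Working session

There is one attempt and no reset: what is moved stays moved. The work goes in short steps, Python scripts to look and compute and a tool call to move; the robot and the scene stay as the last step left them, time stands still between calls to the robot, and variables do not carry over. Pictures are saved under pics/ and viewed, at most 10 in all, crops included, and the job is handed in when it is done.

Besides the shell and the picture viewer there is one more tool, called after ">>>" as name(argument=value, ...) on one line, values as JSON. send_rows: Moves the arm, as the interface text tells. Its arguments: {"type":"object","properties":{"jaw":{"type":"array"},"dp":{"type":"array"},"twist":{"type":"array"},"grip_force":{"type":"number"}},"required":["jaw","dp","twist"]}

```bash
mkdir -p pics; ls
cat > h.py <<'E'
from rig import arm
import numpy as np, cv2
def world(p,u,v,z=None):
    d=p["z_map"][int(round(v)),int(round(u))] if z is None else z
    c=np.array([(u-p["cx"])/p["fx"]*d,(v-p["cy"])/p["fy"]*d,d])
    return p["R"].T@(c-p["t"])
def on_plane(p,u,v,h):
    R=np.array(p["R"]);o=-R.T@p["t"];r=R.T@np.array([(u-p["cx"])/p["fx"],(v-p["cy"])/p["fy"],1])
    return o+r*(h-o[2])/r[2]
def cloud(p,m):
    v,u=np.nonzero(m&(p["z_map"]>0));d=p["z_map"][v,u]
    c=np.stack([(u-p["cx"])/p["fx"]*d,(v-p["cy"])/p["fy"]*d,d],1)
    return (c-p["t"])@np.array(p["R"])
E
python3 - <<'E'
from h import *
np.set_printoptions(precision=3,suppress=True)
o=arm.get_obs();print(o["clock"],o["tool_pos"],o["ft_force"],arm.tip_extent)
for n in("top","side"):
    p=arm.grab_frame(n);cv2.imwrite(f"pics/{n}.png",p["frame"])
    print(n,-np.array(p["R"]).T@p["t"])
    for t in("bottle","coaster","cabinet","door_hinge","door_edge","catch_pad"):
        for q in arm.place_of(p,t)[:4]:print(t,np.round(q["point"]),round(q["confidence"],2))
        for s in arm.silhouettes(p,t)[:4]:
            if t in("bottle","coaster"):
                c=cloud(p,s["region"]);print("  sil",t,s["box"],round(s["confidence"],2),np.median(c,0),c.max(0),c.min(0),p["frame"][s["region"]].mean(0))
E
```

```text
pics
0.0 [0.164 0.603 0.247] [-0.172 -0.205  0.141] 0.017
top [0.373 0.009 1.062]
bottle [308. 258.] 0.9
bottle [274. 290.] 0.83
bottle [241. 275.] 0.81
bottle [193. 335.] 0.71
  sil bottle [227.1, 266.8, 251.5, 289.7] 0.77 [0.453 0.214 0.078] [0.481 0.257 0.086] [ 0.433  0.199 -0.005] [ 9.334 16.573 97.081]
  sil bottle [260.1, 282.3, 281.4, 301.3] 0.64 [0.421 0.144 0.079] [0.442 0.179 0.085] [0.402 0.127 0.001] [81.188 27.591 62.737]
  sil bottle [301.3, 249.0, 321.1, 274.1] 0.57 [0.486 0.064 0.078] [0.521 0.09  0.084] [ 0.468  0.043 -0.006] [76.29  85.239 85.027]
coaster [499. 294.] 0.68
  sil coaster [480.3, 276.6, 522.5, 318.5] 0.83 [ 0.405 -0.375  0.005] [ 0.453 -0.329  0.012] [ 0.359 -0.424 -0.004] [ 46.362  84.509 112.733]
  sil coaster [297.9, 248.5, 322.0, 272.2] 0.25 [0.486 0.062 0.078] [0.52  0.087 0.084] [ 0.468  0.043 -0.002] [76.507 84.82  84.019]
cabinet [299. 164.] 0.56
door_hinge [360. 160.] 0.94
door_edge [238. 208.] 0.83
door_edge [178. 193.] 0.42
catch_pad [271. 185.] 0.59
catch_pad [500. 294.] 0.52
side [ 0.243 -0.656  0.833]
bottle [254. 263.] 0.73
bottle [293. 278.] 0.68
bottle [260. 242.] 0.57
  sil bottle [283.6, 248.7, 304.1, 285.5] 0.63 [0.489 0.049 0.046] [0.537 0.121 0.081] [ 0.469  0.038 -0.005] [55.4   71.892 63.671]
  sil bottle [246.4, 234.6, 265.9, 269.8] 0.63 [0.421 0.132 0.047] [0.453 0.254 0.083] [ 0.401  0.122 -0.003] [62.627 29.943 55.488]
coaster [333. 464.] 0.85
  sil coaster [309.5, 435.3, 362.3, 480.0] 0.78 [ 0.41  -0.374  0.005] [ 0.457 -0.328  0.009] [ 0.36  -0.418 -0.005] [ 68.989 105.91  134.252]
door_hinge [389. 220.] 0.69
door_hinge [334. 463.] 0.54
door_edge [305. 169.] 0.67
catch_pad [335. 185.] 0.66
```

View pics/top.png

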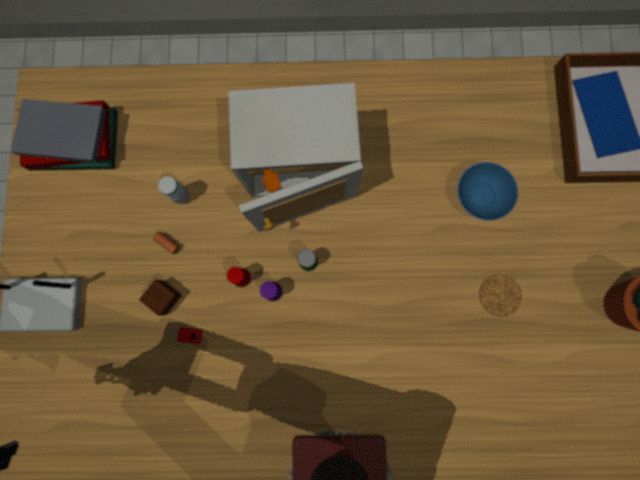

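View pics/side.png

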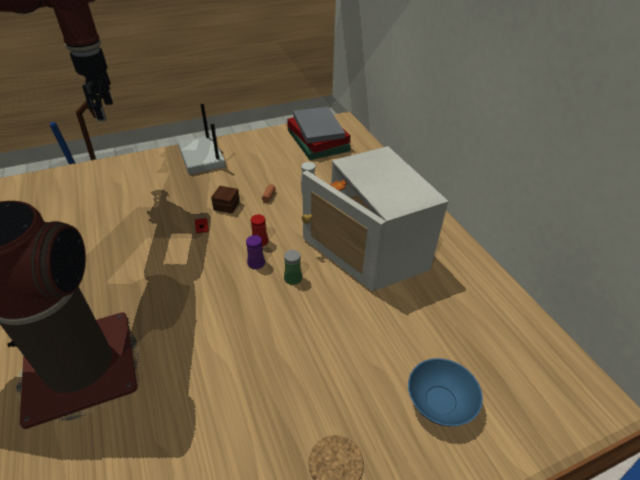

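Run:
```python
from h import *
np.set_printoptions(precision=3,suppress=True)
p=arm.grab_frame("top");q=arm.grab_frame("side")
cv2.imwrite("pics/crop.png",cv2.resize(p["frame"][140:320,170:380],None,fx=3.3,fy=3.3,interpolation=cv2.INTER_CUBIC))
for pp in(p,q):
  for n,h in(("door_hinge",.22),("door_edge",.22),("catch_pad",.201)):
    r=arm.place_of(pp,n)
    for a in r[:1]:print(n,np.round(a["point"]),on_plane(pp,*a["point"],h),world(pp,*a["point"]))
c=cloud(p,np.ones((480,640),bool));c=c[abs(c[:,2]-.22)<.008]
# top surfaces at 220mm: cabinet + door
img=np.zeros((400,600),np.uint8)
print(len(c),c.min(0),c.max(0))
m=np.zeros(p["z_map"].shape,bool);v,u=np.nonzero(p["z_map"]>0);cc=cloud(p,p["z_map"]>0);m[v,u]=abs(cc[:,2]-.22)<.008
n,l,st,ce=cv2.connectedComponentsWithStats(m.astype(np.uint8))
for i in range(1,n):
  if st[i,4]>60:
    x=cloud(p,l==i);r=cv2.minAreaRect(x[:,:2].astype(np.float32)*1000);print(st[i],x.mean(0),r)
# bottle cap circle
for s in arm.silhouettes(p,"bottle")[:4]:
    c=cloud(p,s["region"]);t=c[c[:,2]>.072];print(s["box"],cv2.minEnclosingCircle(t[:,:2].astype(np.float32)*1000),t[:,2].mean())
for t in("key_fob","coin_roll","ring_box","key_bowl","cream_jar"):
  for s in arm.silhouettes(p,t)[:2]:
    c=cloud(p,s["region"]);print(t,round(s["confidence"],2),np.median(c,0),c.min(0),c.max(0))
```

```text
door_hinge [360. 160.] [ 0.662 -0.046  0.22 ] [ 0.662 -0.046  0.22 ]
door_edge [162. 299.] [0.401 0.325 0.22 ] [0.407 0.39  0.047]
catch_pad [270. 183.] [0.624 0.128 0.201] [0.624 0.128 0.201]
door_hinge [387. 218.] [ 0.668 -0.045  0.22 ] [ 0.669 -0.043  0.218]
door_edge [305. 169.] [0.576 0.189 0.22 ] [0.641 0.351 0.102]
catch_pad [334. 184.] [0.627 0.133 0.201] [0.627 0.132 0.202]
11228 [ 0.562 -0.053  0.212] [0.822 0.209 0.226]
[  229    83   135   131 11228] [0.72  0.079 0.22 ] ((694.409912109375, 77.69831848144531), (248.76971435546875, 253.27523803710938), 4.188012599945068)
[260.3, 283.2, 282.5, 302.1] ((422.1579284667969, 147.67713928222656), 18.98196029663086) 0.0793724702619244
[226.8, 265.3, 252.7, 291.5] ((455.7388610839844, 220.51318359375), 19.318540573120117) 0.07924829095681216
[300.8, 250.9, 320.4, 273.9] ((490.6256408691406, 64.47237396240234), 19.146528244018555) 0.07916256560749059
[177.1, 327.1, 205.4, 346.3] ((0.0, 0.0), 0.0) nan
key_fob 0.74 [0.325 0.339 0.009] [ 0.304  0.309 -0.004] [0.343 0.383 0.015]
coin_roll 0.81 [0.537 0.395 0.023] [ 0.512  0.366 -0.004] [0.564 0.429 0.03 ]
coin_roll 0.23 [0.647 0.361 0.079] [ 0.631  0.346 -0.004] [0.673 0.425 0.105]
ring_box 0.74 [0.41  0.395 0.048] [ 0.371  0.36  -0.001] [0.451 0.446 0.054]
key_bowl 0.89 [ 0.65  -0.36   0.019] [ 0.574 -0.428 -0.004] [ 0.728 -0.281  0.05 ]
key_bowl 0.17 [0.411 0.395 0.048] [ 0.371  0.36  -0.001] [0.454 0.44  0.054]
cream_jar 0.76 [0.646 0.36  0.075] [ 0.631  0.346 -0.004] [0.697 0.416 0.105]<stdin>:20: RuntimeWarning: Mean of empty slice.
  ret = ret.dtype.type(ret / rcount)
```

View pics/crop.png

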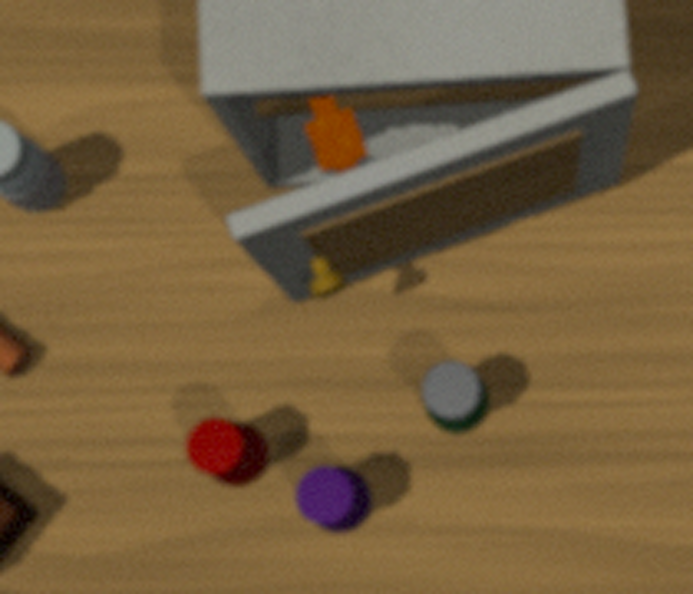

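Run:
```python
from h import *
np.set_printoptions(precision=3,suppress=True)
o=arm.get_obs();print(o["clock"],o["tool_pos"],o["tool_rot"])
p=arm.grab_frame("top")
# door top strip & cabinet front line: rectangle fits
v,u=np.nonzero(p["z_map"]>0);cc=cloud(p,p["z_map"]>0);k=abs(cc[:,2]-.22)<.01;P=cc[k]
hinge=np.array([.664,-.046])
cab=P[P[:,0]>.69];r=cv2.minAreaRect(cab[:,:2].astype(np.float32)*1000);print("cab",r)
# front edge of door: min x per y bin
e=np.array([[P[abs(P[:,1]-y)<.005,0].min(),y] for y in np.arange(-.02,.18,.01)])
f=np.polyfit(e[:,1],e[:,0],1);print("door outer face phi",-np.arctan(f[0]),f)
b=np.array([[P[abs(P[:,1]-y)<.005,0].max(),y] for y in np.arange(-.02,.18,.01)])
f=np.polyfit(b[:,1],b[:,0],1);print("cab yaw",-np.arctan(f[0]),f)
```

```text
2.0 [0.164 0.603 0.248] [[-0.965  0.263 -0.   ]
 [ 0.263  0.965 -0.   ]
 [ 0.    -0.    -1.   ]]
cab ((750.4440307617188, 81.49443054199219), (132.175048828125, 250.44729614257812), 2.725208044052124)
door outer face phi 0.34528226773378423 [-0.36   0.626]
cab yaw 0.04933921049597669 [-0.049  0.819]
```

Candidates: green body with steel cap (308,258), red (238,276), purple (270,290) and the white jar (173,188). I choose the green one, which stands in front of the door. The crop confirms it, with its grey cap and green body at crop (453,395). World position is about (0.490, 0.064).

>>> send_rows(jaw=[-1, -1, -1, -1, -1, -1, -1, -1], dp=[[0.03, -0.05, -0.01], [0.06, -0.1, -0.02], [0.09, -0.15, -0.03], [0.12, -0.2, -0.04], [0.15, -0.25, -0.05], [0.18, -0.3, -0.06], [0.21, -0.35, -0.06], [0.24, -0.4, -0.06]], twist=[[0, 0, -0.1], [0, 0, -0.2], [0, 0, -0.3], [0, 0, -0.4], [0, 0, -0.5], [0, 0, -0.6], [0, 0, -0.6], [0, 0, -0.6]], grip_force=30)

```text
clock: 3.05
tool_pos: [0.4049, 0.2014, 0.1885]
tool_rot: [[-0.648, 0.762, 0.001], [0.762, 0.648, 0.0], [-0.0, 0.001, -1.0]]
ft_force: [0.9, 1.0, -0.4]
finger_gap: 0.997
gripper_force: 0.0
```

>>> send_rows(jaw=[-1, -1, -1, -1, -1, -1, -1, -1], dp=[[0.03, -0.05, 0], [0.06, -0.1, 0], [0.08, -0.13, 0], [0.086, -0.139, 0], [0.086, -0.139, -0.02], [0.086, -0.139, -0.04], [0.086, -0.139, -0.04], [0.086, -0.139, -0.04]], twist=[[0, 0, 0], [0, 0, 0], [0, 0, 0], [0, 0, 0], [0, 0, 0], [0, 0, 0], [0, 0, 0], [0, 0, 0]])

```text
clock: 4.05
tool_pos: [0.4903, 0.0647, 0.149]
tool_rot: [[-0.649, 0.761, 0.001], [0.761, 0.649, 0.0], [-0.0, 0.001, -1.0]]
ft_force: [0.5, -0.4, 0.6]
finger_gap: 1.002
gripper_force: 0.0
```

Run:
```python
from h import *
np.set_printoptions(precision=3,suppress=True)
o=arm.get_obs();print(o["clock"],o["tool_pos"],o["tool_rot"][:2])
p=arm.grab_frame("wrist");cv2.imwrite("pics/w1.png",p["frame"])
for s in arm.silhouettes(p,"bottle")[:3]:
    c=cloud(p,s["region"]);t=c[c[:,2]>.072]
    print(s["box"],s["confidence"],len(t))
    if len(t):print(cv2.minEnclosingCircle(t[:,:2].astype(np.float32)*1000),t.mean(0),p["frame"][s["region"]].mean(0))
```

```text
4.05 [0.49  0.065 0.149] [[-0.649  0.761  0.001]
 [ 0.761  0.649  0.   ]]
[284.1, 30.6, 360.4, 125.4] 0.8 4685
((422.957763671875, 146.91204833984375), 19.425329208374023) [0.423 0.147 0.079] [107.155  39.77   77.836]
[394.4, 0.0, 502.8, 77.2] 0.74 2492
((458.23126220703125, 216.6083984375), 18.712289810180664) [0.462 0.211 0.078] [12.385 14.618 80.179]
[285.5, 208.2, 350.3, 292.8] 0.68 3059
((491.05029296875, 64.07617950439453), 19.35847282409668) [0.49  0.065 0.079] [83.691 90.852 81.217]
```

View pics/w1.png

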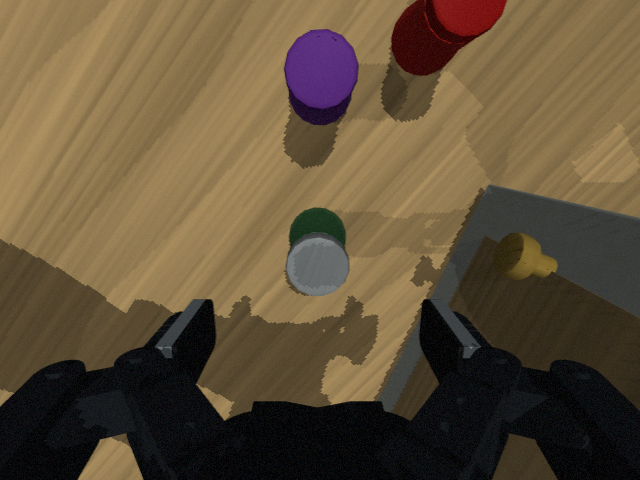

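The wrist view shows the green bottle with its steel cap (318,265) on the gripper's centre line, purple at (320,70) and the knob at (520,258). The measured position agrees, so I descend and grip.

>>> send_rows(jaw=[-1, -1, -1, 1, 1, 1, 1, 1], dp=[[0, 0, -0.04], [0, 0, -0.08], [0, 0, -0.092], [0, 0, -0.092], [0, 0, -0.092], [0, 0, -0.092], [0, 0, -0.092], [0, 0, -0.092]], twist=[[0, 0, 0], [0, 0, 0], [0, 0, 0], [0, 0, 0], [0, 0, 0], [0, 0, 0], [0, 0, 0], [0, 0, 0]], grip_force=30)

```text
clock: 5.15
tool_pos: [0.4917, 0.0639, 0.0581]
tool_rot: [[-0.648, 0.762, 0.003], [0.762, 0.648, -0.0], [-0.002, 0.002, -1.0]]
ft_force: [-0.8, -0.8, 6.7]
finger_gap: 0.443
gripper_force: 29.6
```

>>> send_rows(jaw=[1, 1, 1, 1, 1, 1, 1, 1], dp=[[0, 0, 0.025], [0, 0, 0.06], [-0.005, -0.03, 0.07], [-0.015, -0.08, 0.07], [-0.025, -0.13, 0.07], [-0.035, -0.18, 0.07], [-0.045, -0.23, 0.07], [-0.055, -0.28, 0.07]], twist=[[0, 0, 0], [0, 0, 0], [0, 0, 0], [0, 0, 0], [0, 0, 0], [0, 0, 0], [0, 0, 0], [0, 0, 0]])

```text
clock: 6.15
tool_pos: [0.4348, -0.2176, 0.1269]
tool_rot: [[-0.648, 0.762, 0.001], [0.762, 0.648, -0.001], [-0.001, 0.0, -1.0]]
ft_force: [1.4, -0.5, -0.7]
finger_gap: 0.452
gripper_force: 30.4
```

>>> send_rows(jaw=[1, 1, 1, 1, 1, 1, 1, 1], dp=[[-0.01, -0.05, 0], [-0.018, -0.1, 0], [-0.024, -0.14, 0], [-0.028, -0.159, 0], [-0.028, -0.159, -0.01], [-0.028, -0.159, -0.03], [-0.028, -0.159, -0.045], [-0.028, -0.159, -0.045]], twist=[[0, 0, 0], [0, 0, 0], [0, 0, 0], [0, 0, 0], [0, 0, 0], [0, 0, 0], [0, 0, 0], [0, 0, 0]])

```text
clock: 7.15
tool_pos: [0.4065, -0.3726, 0.0793]
tool_rot: [[-0.649, 0.761, -0.003], [0.761, 0.649, 0.003], [0.004, 0.0, -1.0]]
ft_force: [0.6, 0.3, -0.8]
finger_gap: 0.446
gripper_force: 30.4
```

Run:
```python
from h import *
np.set_printoptions(precision=3,suppress=True)
o=arm.get_obs();print(o["clock"],o["tool_pos"],o["ft_force"],o["joint_positions"],o["finger_gap"])
p=arm.grab_frame("side")
cv2.imwrite("pics/s2.png",cv2.resize(p["frame"][300:480,240:440],None,fx=3,fy=3))
for s in arm.silhouettes(p,"coaster")[:1]:
    c=cloud(p,s["region"]);print(s["box"],s["confidence"],np.median(c,0),c.min(0),c.max(0))
for s in arm.silhouettes(p,"bottle")[:3]:
    c=cloud(p,s["region"]);print(s["box"],s["confidence"],np.median(c,0),c.min(0),c.max(0))
```

```text
7.15 [ 0.407 -0.373  0.079] [ 0.583  0.333 -0.763] [-50.71   13.506 105.967   0.012  60.767 -91.18 ] 0.4459571962161313
[311.7, 441.1, 362.0, 480.0] 0.85 [ 0.411 -0.388  0.005] [ 0.36  -0.418 -0.001] [ 0.455 -0.334  0.01 ]
[245.7, 239.1, 264.6, 268.3] 0.92 [0.425 0.131 0.057] [0.405 0.125 0.002] [0.446 0.154 0.081]
[322.9, 433.0, 347.9, 469.5] 0.66 [ 0.41  -0.391  0.049] [ 0.386 -0.401  0.02 ] [ 0.428 -0.379  0.106]
```

View pics/s2.png

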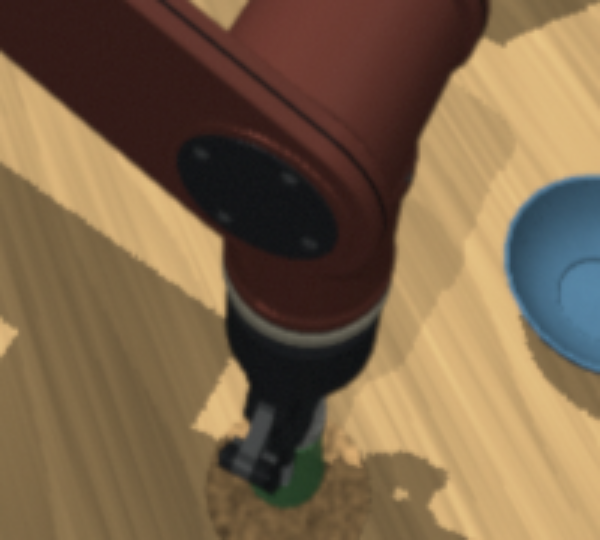

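Bottle upright over the coaster (crop about (285,480)), and the measured position is central. I lower it and release.

>>> send_rows(jaw=[1, 1, 1, 1, 1, -1, -1, -1], dp=[[0, 0, -0.006], [0, 0, -0.011], [0, 0, -0.015], [0, 0, -0.016], [0, 0, -0.017], [0, 0, -0.017], [0, 0, -0.017], [0, 0, -0.017]], twist=[[0, 0, 0], [0, 0, 0], [0, 0, 0], [0, 0, 0], [0, 0, 0], [0, 0, 0], [0, 0, 0], [0, 0, 0]])

```text
clock: 8.3
tool_pos: [0.4072, -0.3751, 0.0645]
tool_rot: [[-0.648, 0.762, 0.0], [0.762, 0.648, -0.0], [-0.0, -0.0, -1.0]]
ft_force: [-0.0, 0.2, 0.3]
finger_gap: 1.001
gripper_force: 0.0
```

>>> send_rows(jaw=[-1, -1, -1, -1, -1, -1, -1, -1], dp=[[0, 0, 0], [0, 0, 0], [0, 0, 0.03], [0, 0, 0.08], [0, 0, 0.13], [0, 0, 0.18], [0, 0, 0.22], [0, 0, 0.24]], twist=[[0, 0, 0], [0, 0, 0], [0, 0, 0], [0, 0, 0], [0, 0, 0], [0, 0, 0], [0, 0, 0], [0, 0, 0]])

```text
clock: 9.3
tool_pos: [0.4077, -0.3756, 0.3071]
tool_rot: [[-0.648, 0.762, 0.003], [0.762, 0.648, -0.003], [-0.004, -0.0, -1.0]]
ft_force: [0.6, -0.9, -0.2]
finger_gap: 1.002
gripper_force: 0.0
```

Run:
```python
from h import *
np.set_printoptions(precision=3,suppress=True)
o=arm.get_obs();print(o["clock"],o["tool_pos"],o["ft_force"],o["joint_positions"],o["finger_gap"])
p=arm.grab_frame("wrist")
for s in arm.silhouettes(p,"bottle")[:2]:
    c=cloud(p,s["region"]);t=c[c[:,2]>.072]
    if len(t): print(s["box"],s["confidence"],cv2.minEnclosingCircle(t[:,:2].astype(np.float32)*1000),t.mean(0))
for s in arm.silhouettes(p,"coaster")[:1]:
    c=cloud(p,s["region"]);t=c[c[:,2]<.02];print(s["box"],cv2.minEnclosingCircle(t[:,:2].astype(np.float32)*1000))
```

```text
9.3 [ 0.408 -0.376  0.307] [ 0.599 -0.933 -0.239] [-50.802   0.866  93.996  -0.001  84.91  -91.197] 1.0015525552042248
[296.6, 181.2, 334.5, 231.8] 0.95 ((406.7988586425781, -375.21185302734375), 19.448686599731445) [ 0.406 -0.374  0.085]
[278.6, 164.5, 355.0, 237.8] ((406.0288391113281, -377.7049865722656), 48.568885803222656)
```

>>> send_rows(jaw=[-1, 0, 1, 1, 1, 1, 1, 1], dp=[[0.02, 0.04, 0], [0.04, 0.09, 0], [0.06, 0.14, 0], [0.08, 0.19, 0], [0.1, 0.24, 0], [0.12, 0.29, 0], [0.14, 0.34, 0], [0.16, 0.39, 0]], twist=[[0, 0, -0.17], [0, 0, -0.34], [0, 0, -0.52], [0, 0, -0.7], [0, 0, -0.88], [0, 0, -1.06], [0, 0, -1.24], [0, 0, -1.42]])

```text
clock: 10.45
tool_pos: [0.5655, 0.0139, 0.3011]
tool_rot: [[0.638, 0.77, -0.004], [0.77, -0.638, 0.0], [-0.003, -0.004, -1.0]]
ft_force: [1.1, -0.4, 1.1]
finger_gap: 0.003
gripper_force: 0.0
```

>>> send_rows(jaw=[1, 1, 1, 1, 1, 1, 1, 1], dp=[[0.02, 0.04, 0], [0.04, 0.08, 0], [0.055, 0.11, 0], [0.058, 0.116, 0], [0.058, 0.116, 0], [0.058, 0.116, 0], [0.058, 0.116, 0], [0.058, 0.116, 0]], twist=[[0, 0, -0.17], [0, 0, -0.34], [0, 0, -0.5], [0, 0, -0.507], [0, 0, -0.507], [0, 0, -0.507], [0, 0, -0.507], [0, 0, -0.507]])

```text
clock: 11.45
tool_pos: [0.6241, 0.1273, 0.3046]
tool_rot: [[0.93, 0.368, 0.0], [0.368, -0.93, -0.0], [0.0, 0.0, -1.0]]
ft_force: [0.2, 0.4, -0.2]
finger_gap: -0.001
gripper_force: 0.0
```

Run:
```python
from h import *
np.set_printoptions(precision=4,suppress=True)
o=arm.get_obs();print(o["clock"],o["tool_pos"],o["tool_rot"],o["ft_force"],o["joint_positions"],o["finger_gap"])
p=arm.grab_frame("wrist");cv2.imwrite("pics/w3.png",p["frame"])
print("cam",-np.array(p["R"]).T@p["t"])
hsv=cv2.cvtColor(p["frame"],cv2.COLOR_BGR2HSV);m=cv2.inRange(hsv,(3,160,80),(18,255,255))>0
c=cloud(p,m);k=abs(c[:,2]-.201)<.006;print("orange",len(c),k.sum(),c[k].mean(0),cv2.minAreaRect(c[k][:,:2].astype(np.float32)*1000))
for n,h in(("door_hinge",.22),("door_edge",.22),("catch_pad",.201)):
    for a in arm.place_of(p,n)[:1]:print(n,np.round(a["point"]),a["confidence"],on_plane(p,*a["point"],h))
```

```text
11.45 [0.6241 0.1273 0.3046] [[ 0.9298  0.3681  0.0004]
 [ 0.3681 -0.9298 -0.    ]
 [ 0.0004  0.0002 -1.    ]] [ 0.2256  0.4424 -0.1679] [ 4.4419 12.5477 81.5434 -0.0029 85.8835 72.8446] -0.0011489086123264594
cam [0.6889 0.1528 0.4293]
orange 2646 2324 [0.6276 0.1243 0.2   ] ((627.4151611328125, 123.77580261230469), (50.92367172241211, 29.43537712097168), 20.939964294433594)
door_hinge [585. 303.] 0.85 [ 0.6609 -0.0494  0.22  ]
door_edge [210. 299.] 0.69 [0.5724 0.1828 0.22  ]
catch_pad [324. 248.] 0.92 [0.6276 0.1235 0.201 ]
```

View pics/w3.png

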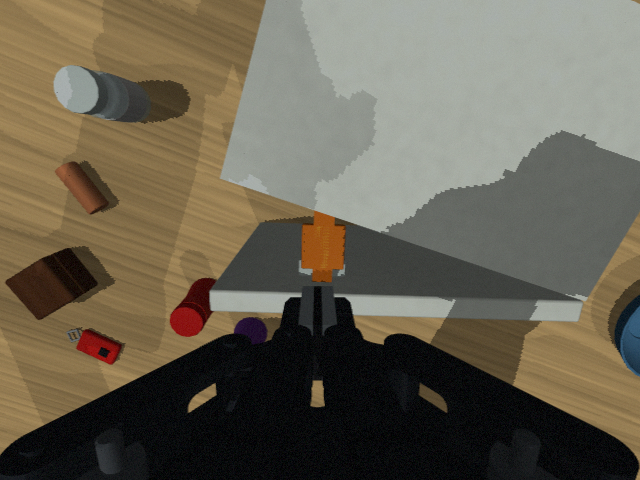

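The wrist view shows the orange pad at (323,247), ahead of the closed fingers, with the gap clear. The door top runs from (210,300) to (580,308). The pad measures (0.6276, 0.1235, 0.200), as expected.

>>> send_rows(jaw=[1, 1, 1, 1, 1, 1, 1, 1], dp=[[0.001, -0.005, -0.02], [0.001, -0.005, -0.04], [0.001, -0.005, -0.055], [0.001, -0.005, -0.068], [0.001, -0.005, -0.075], [0.001, -0.005, -0.079], [0.001, -0.005, -0.079], [0.001, -0.005, -0.079]], twist=[[0, 0, 0], [0, 0, 0], [0, 0, 0], [0, 0, 0], [0, 0, 0], [0, 0, 0], [0, 0, 0], [0, 0, 0]])

```text
clock: 12.65
tool_pos: [0.6256, 0.1231, 0.2261]
tool_rot: [[0.93, 0.369, 0.001], [0.369, -0.93, 0.0], [0.001, 0.0, -1.0]]
ft_force: [0.5, 0.0, -0.9]
finger_gap: -0.001
gripper_force: 0.0
```

>>> send_rows(jaw=[1, 1, 1, 1, 1, 1, 1, 1], dp=[[0, 0, -0.004], [0, 0, -0.008], [0, 0, -0.011], [0, 0, -0.014], [0, 0, -0.016], [0, 0, -0.016], [0, 0, -0.016], [0, 0, -0.016]], twist=[[0, 0, 0], [0, 0, 0], [0, 0, 0], [0, 0, 0], [0, 0, 0], [0, 0, 0], [0, 0, 0], [0, 0, 0]])

```text
clock: 13.65
tool_pos: [0.6256, 0.1232, 0.2102]
tool_rot: [[0.93, 0.369, 0.001], [0.369, -0.93, 0.0], [0.001, 0.0, -1.0]]
ft_force: [-0.8, 0.2, 7.1]
finger_gap: -0.001
gripper_force: 2.8
```

>>> send_rows(jaw=[1, 1, 1, 1, 1, 1, 1, 1], dp=[[0, 0, -0.001], [0, 0, -0.002], [0, 0, -0.003], [0, 0, -0.003], [0, 0, -0.003], [0, 0, -0.003], [0, 0, -0.003], [0, 0, -0.003]], twist=[[0, 0, 0], [0, 0, 0], [0, 0, 0], [0, 0, 0], [0, 0, 0], [0, 0, 0], [0, 0, 0], [0, 0, 0]])

```text
clock: 14.65
tool_pos: [0.6258, 0.1232, 0.2075]
tool_rot: [[0.93, 0.369, 0.002], [0.369, -0.93, 0.0], [0.002, 0.0, -1.0]]
ft_force: [0.0, -0.0, 6.3]
finger_gap: -0.0
gripper_force: 3.2
```

Run:
```python
from h import *
np.set_printoptions(precision=4,suppress=True)
o=arm.get_obs();print(o["clock"],o["tool_pos"],o["ft_force"])
p=arm.grab_frame("wrist")
hsv=cv2.cvtColor(p["frame"],cv2.COLOR_BGR2HSV);m=cv2.inRange(hsv,(3,160,80),(18,255,255))>0
c=cloud(p,m);k=c[:,2]>.17;print("orange",len(c),k.sum(),np.percentile(c[k],[5,25,50,75,95],axis=0))
```

```text
14.65 [0.6258 0.1232 0.2075] [ 0.0299 -0.0459  6.2573]
orange 905 571 [[0.6361 0.1133 0.1883]
 [0.6384 0.1201 0.189 ]
 [0.6401 0.1277 0.1894]
 [0.6418 0.135  0.1898]
 [0.643  0.1408 0.1904]]
```

Run:
```python
import numpy as np
r=np.array([-.0372,.1702])
for D in np.arange(0,1.21,.05):
    c,s=np.cos(D),np.sin(D);print(round(D,2),np.round(np.array([[c,-s],[s,c]])@r-r,4))
```

```text
0.0 [0. 0.]
0.05 [-0.0085 -0.0021]
0.1 [-0.0168 -0.0046]
0.15 [-0.025  -0.0075]
0.2 [-0.0331 -0.0108]
0.25 [-0.041  -0.0145]
0.3 [-0.0486 -0.0186]
0.35 [-0.0561 -0.0231]
0.4 [-0.0633 -0.0279]
0.45 [-0.0703 -0.0331]
0.5 [-0.077  -0.0387]
0.55 [-0.0835 -0.0445]
0.6 [-0.0896 -0.0507]
0.65 [-0.0954 -0.0572]
0.7 [-0.1009 -0.064 ]
0.75 [-0.106 -0.071]
0.8 [-0.1108 -0.0783]
0.85 [-0.1152 -0.0858]
0.9 [-0.1192 -0.0935]
0.95 [-0.1229 -0.1015]
1.0 [-0.1261 -0.1095]
1.05 [-0.1289 -0.1178]
1.1 [-0.1314 -0.1262]
1.15 [-0.1333 -0.1346]
1.2 [-0.1349 -0.1432]
```

>>> send_rows(jaw=[1, 1, 1, 1, 1, 1, 1, 1], dp=[[0, 0, -0.001], [-0.002, -0.0004, -0.001], [-0.004, -0.0009, -0.001], [-0.006, -0.0014, -0.001], [-0.008, -0.0019, -0.001], [-0.0105, -0.0026, -0.001], [-0.013, -0.0033, -0.001], [-0.0153, -0.004, -0.001]], twist=[[0, 0, 0], [0, 0, 0.012], [0, 0, 0.024], [0, 0, 0.036], [0, 0, 0.048], [0, 0, 0.06], [0, 0, 0.075], [0, 0, 0.09]])

```text
clock: 15.7
tool_pos: [0.6107, 0.1193, 0.2066]
tool_rot: [[0.892, 0.451, 0.003], [0.451, -0.892, 0.001], [0.003, 0.001, -1.0]]
ft_force: [-0.4, 0.6, 6.4]
finger_gap: -0.0
gripper_force: 3.3
```

>>> send_rows(jaw=[1, 1, 1, 1, 1, 1, 1, 1], dp=[[-0.003, -0.001, 0], [-0.0065, -0.0022, 0], [-0.0098, -0.0034, 0], [-0.013, -0.0047, 0], [-0.0163, -0.006, 0], [-0.0195, -0.0075, 0], [-0.0226, -0.009, 0], [-0.0257, -0.0105, 0]], twist=[[0, 0, 0.02], [0, 0, 0.04], [0, 0, 0.06], [0, 0, 0.08], [0, 0, 0.1], [0, 0, 0.12], [0, 0, 0.14], [0, 0, 0.16]])

```text
clock: 16.7
tool_pos: [0.5847, 0.1091, 0.2066]
tool_rot: [[0.809, 0.588, 0.002], [0.588, -0.809, 0.001], [0.002, 0.0, -1.0]]
ft_force: [-0.7, 1.8, 7.5]
finger_gap: -0.0
gripper_force: 3.4
```

Run:
```python
from h import *
np.set_printoptions(precision=4,suppress=True)
p=arm.grab_frame("top")
cc=cloud(p,p["z_map"]>0);P=cc[(abs(cc[:,2]-.22)<.006)&(cc[:,0]<.66)]
e=np.array([[P[abs(P[:,1]-y)<.006,0].min(),y] for y in np.arange(.0,.18,.01) if (abs(P[:,1]-y)<.006).any()])
f=np.polyfit(e[:,1],e[:,0],1);print("phi",-np.arctan(f[0]));print(e[::3])
```

```text
phi 0.5621418187452174
[[0.6061 0.    ]
 [0.5876 0.03  ]
 [0.5672 0.06  ]
 [0.5322 0.11  ]
 [0.5124 0.14  ]]
```

>>> send_rows(jaw=[1, 1, 1, 1, 1, 1, 1, 1], dp=[[-0.0076, -0.0041, 0], [-0.0151, -0.0086, 0], [-0.0223, -0.0134, 0], [-0.0293, -0.0186, 0], [-0.036, -0.0242, 0], [-0.0425, -0.03, 0], [-0.0486, -0.0362, 0], [-0.0544, -0.0427, 0]], twist=[[0, 0, 0.05], [0, 0, 0.1], [0, 0, 0.15], [0, 0, 0.2], [0, 0, 0.25], [0, 0, 0.3], [0, 0, 0.35], [0, 0, 0.4]])

```text
clock: 17.75
tool_pos: [0.5293, 0.0666, 0.2059]
tool_rot: [[0.515, 0.857, -0.0], [0.857, -0.515, 0.002], [0.001, -0.001, -1.0]]
ft_force: [-3.7, 2.9, 7.1]
finger_gap: -0.001
gripper_force: 3.5
```

>>> send_rows(jaw=[1, 1, 1, 1, 1, 1, 1, 1], dp=[[-0.0055, -0.0068, 0], [-0.0106, -0.0138, 0], [-0.0154, -0.0211, 0], [-0.0198, -0.0286, 0], [-0.0238, -0.0363, 0], [-0.0275, -0.0443, 0], [-0.0307, -0.0523, 0], [-0.0335, -0.0606, 0]], twist=[[0, 0, 0.05], [0, 0, 0.1], [0, 0, 0.15], [0, 0, 0.2], [0, 0, 0.25], [0, 0, 0.3], [0, 0, 0.35], [0, 0, 0.4]])

```text
clock: 18.75
tool_pos: [0.4952, 0.0057, 0.2055]
tool_rot: [[0.141, 0.99, -0.002], [0.99, -0.141, 0.001], [0.001, -0.002, -1.0]]
ft_force: [-4.8, 2.5, 7.3]
finger_gap: -0.0
gripper_force: 3.6
```

>>> send_rows(jaw=[1, 1, 1, 1, 1, 1, 1, 1], dp=[[-0.0013, -0.0042, 0], [-0.002, -0.0065, 0], [-0.0025, -0.008, 0], [-0.0025, -0.0084, 0], [-0.0025, -0.0084, 0], [-0.0025, -0.0084, 0], [-0.0025, -0.0084, 0], [-0.0025, -0.0084, 0]], twist=[[0, 0, 0.03], [0, 0, 0.04], [0, 0, 0.05], [0, 0, 0.05], [0, 0, 0.05], [0, 0, 0.05], [0, 0, 0.05], [0, 0, 0.05]])

```text
clock: 19.75
tool_pos: [0.4928, -0.0028, 0.2055]
tool_rot: [[0.093, 0.996, -0.002], [0.996, -0.093, 0.001], [0.0, -0.002, -1.0]]
ft_force: [-4.9, 1.7, 7.5]
finger_gap: -0.001
gripper_force: 3.6
```

Run:
```python
from h import *
p=arm.grab_frame("wrist");cv2.imwrite("pics/w4.png",p["frame"])
```

```text
(no output)
```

View pics/w4.png

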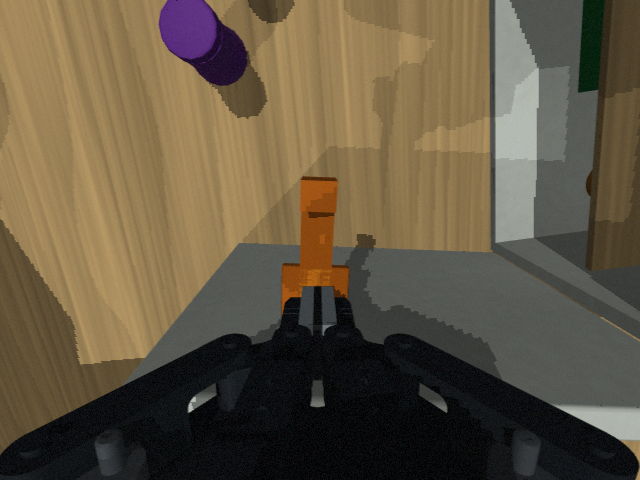

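The wrist view shows the door swung wide, its hook at (318,195) out in the open and the fingers on the pad at (317,290). I lift straight off.

>>> send_rows(jaw=[1, 1, 1, 1, 1, 1, 1, 1], dp=[[0, 0.001, 0.005], [0, 0.002, 0.01], [0, 0.004, 0.015], [0, 0.006, 0.025], [0, 0.006, 0.05], [0, 0.006, 0.09], [0, 0.006, 0.13], [0, 0.006, 0.13]], twist=[[0, 0, 0], [0, 0, 0], [0, 0, 0], [0, 0, 0], [0, 0, 0], [0, 0, 0], [0, 0, 0], [0, 0, 0]])

```text
clock: 20.8
tool_pos: [0.4955, 0.0027, 0.3396]
tool_rot: [[0.093, 0.996, 0.007], [0.996, -0.093, -0.001], [-0.0, 0.008, -1.0]]
ft_force: [-0.3, 0.4, 0.3]
finger_gap: 0.002
gripper_force: 0.0
```

Run:
```python
from h import *
np.set_printoptions(precision=4,suppress=True)
o=arm.get_obs();print(o["clock"],o["tool_pos"],o["ft_force"])
p=arm.grab_frame("wrist")
hsv=cv2.cvtColor(p["frame"],cv2.COLOR_BGR2HSV);m=cv2.inRange(hsv,(3,160,80),(18,255,255))>0
c=cloud(p,m);print("pad z",np.percentile(c[:,2],[25,50,75,95]))
a=arm.place_of(p,"catch_pad")
if a:
  x=on_plane(p,*a[0]["point"],.201);print(x,a[0]["confidence"]);r=x[:2]-np.array([.663,-.047]);print("phi",np.arctan2(-r[0],r[1])+.1475,np.hypot(*r))
q=arm.grab_frame("side")
for s in arm.silhouettes(q,"bottle")[:4]:
    c=cloud(q,s["region"]);print(s["box"],s["confidence"],np.median(c,0),c.max(0))
```

```text
20.8 [0.4955 0.0027 0.3396] [-0.2759  0.4043  0.2822]
pad z [0.1997 0.2002 0.2008 0.2112]
[0.4932 0.0012 0.201 ] 0.76
phi 1.4419391071429628 0.17649621567374535
[245.5, 237.8, 265.5, 271.1] 0.81 [0.4207 0.132  0.0476] [0.4515 0.2489 0.0821]
[253.9, 214.9, 268.1, 248.0] 0.79 [0.4581 0.205  0.0615] [0.4783 0.2388 0.0823]
[321.8, 430.0, 348.6, 473.3] 0.74 [ 0.4021 -0.3855  0.0742] [ 0.4274 -0.3509  0.0882]
[266.8, 210.3, 390.2, 311.0] 0.51 [ 0.5281 -0.0466  0.136 ] [0.7232 0.2992 0.2226]
```

Door at about 1.37 rad, catch up (pad z 0.200), bottle standing on the coaster, robot clear.

```bash
python3 -c "
from rig import arm
print(arm.close_job())"
```

```text
the job is handed in; nothing more can be done
None
```

The job is handed in, with no verdict returned: at my last check the bottle stood upright near the middle of the coaster, the door was open about 1.37 rad with the catch back up, and the robot was clear of everything.

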